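# Seasonings back in the caddy, tallest by the loop handle

### The job

Put the four seasonings back into the wooden caddy, one standing upright in each well, in order of height: the tallest in the well next to the loop handle and then each shorter one in turn, the lowest at the end without a handle. Let each sit right down in its well, don't tip any of them over, and leave the garlic, the glass and the lemon where they are.

Things in the scene. Friction and masses are not known exactly. Their poses are not given: they have to be found in the camera images.
- pepper_mill: Tall turned wooden pepper mill with a round head and a small metal nut on top, one rigid piece, 170 mm high, the tallest; round, 58 mm across at the foot, at most 58 mm below 122 mm, waisted; head 48 mm across from 123 to 159 mm. Best taken firmly by the head (50 N; it can swing in a light grip). About 0.18 kg. Origin: centre of its underside, z up its axis. Stands upright on the worktop.
- spice_jar: Round spice jar with red-brown contents and a mustard-yellow cap, 45 mm across, 107 mm high (cap 86 to 107 mm). About 0.11 kg. Second tallest. Origin: centre of its underside, z up its axis. Stands upright.
- salt_shaker: Round salt shaker with a grey lower half, clear waist and a grey perforated dome, 44 mm across up to about 70 mm, dome 34 mm across from there to its top at 90 mm. About 0.1 kg. Third tallest. Origin: centre of its underside, z up its axis. Stands upright.
- paste_pot: Low round cream pot with a red band and fixed lid, 63 mm across, 34 mm high, the lowest. About 0.07 kg. Origin: centre of its underside, z up. To set it in a well hold it by its upper two thirds (fingertips 11 mm or more above its underside), or the fingers meet the caddy's top first.
- caddy: Fixed brown wooden block, 106 (its x) by 400 (its y) by 22 mm high, with four equal round wells in a row, 78 mm across, 9 mm deep, mouths bevelled, dark felt floors 13 mm above the worktop, centres at x = 0, y = -142.5, -47.5, +47.5, +142.5 mm in its frame. Origin: centre of its underside, z up, y along the row. Place and heading vary.
- loop_handle: The caddy's end plate with its loop handle: dark steel plate across the block's end with an upright arch of 9 mm bar, 91 mm wide, top 82 mm above the worktop. Fixed to one end of the caddy, at y = +203 or -203 mm in its frame (which end varies); the other end has a bare plate 26 mm high. Origin: middle of the plate, on the worktop; axes parallel to the caddy's.
- garlic: Bystander: a loose pale garlic bulb, 61 mm across, 59 mm high, on the worktop on the near side. Origin: centre of its underside. Leave it alone.
- glass: Bystander: a loose clear drinking glass, 80 mm across, 91 mm high, standing behind the caddy. Origin: centre of its underside. Leave it alone.
- lemon: Bystander: a loose yellow lemon, 76 by 56 mm, 55 mm high, lying near the front right corner of the blender. Origin: centre of its underside. Leave it alone.
- blender: Obstacle, fixed and in the same place every time: the tall blender behind the row's right. Base 211 mm square up to 190 mm high, jug above it, lid 136 mm across at 373 to 398 mm, top 413 mm. Origin: centre of its underside. Swing the hand round its near side (nearer the robot), not straight past it.
Not all that is in view belongs to the job. What is shaped like the salt_shaker but green or orange is not meant.

How it is judged:
At the end, for the whole second after the job is handed in: From the loop handle on, the wells hold pepper mill, spice jar, salt shaker, paste pot: each within 18 mm of its well's centre along the caddy's x and y, down on the well's floor (underside 9 to 16.5 mm above the caddy's underside), upright within 0.15 rad, released and at rest (((y of loop_handle in the frame of caddy above 0 m and x of pepper_mill in the frame of caddy between -0.018 and 0.018 m and y of pepper_mill in the frame of caddy between 0.1245 and 0.1605 m and x of spice_jar in the frame of caddy between -0.018 and 0.018 m and y of spice_jar in the frame of caddy between 0.0295 and 0.0655 m and x of salt_shaker in the frame of caddy between -0.018 and 0.018 m and y of salt_shaker in the frame of caddy between -0.0655 and -0.0295 m and x of paste_pot in the frame of caddy between -0.018 and 0.018 m and y of paste_pot in the frame of caddy between -0.1605 and -0.1245 m) or (y of loop_handle in the frame of caddy below 0 m and x of pepper_mill in the frame of caddy between -0.018 and 0.018 m and y of pepper_mill in the frame of caddy between -0.1605 and -0.1245 m and x of spice_jar in the frame of caddy between -0.018 and 0.018 m and y of spice_jar in the frame of caddy between -0.0655 and -0.0295 m and x of salt_shaker in the frame of caddy between -0.018 and 0.018 m and y of salt_shaker in the frame of caddy between 0.0295 and 0.0655 m and x of paste_pot in the frame of caddy between -0.018 and 0.018 m and y of paste_pot in the frame of caddy between 0.1245 and 0.1605 m)) and z of pepper_mill in the frame of caddy between 0.009 and 0.0165 m and angle between each of pepper_mill, spice_jar, salt_shaker, paste_pot's own z axis and vertical below 0.15 rad and linear speed of each of pepper_mill, spice_jar, salt_shaker, paste_pot below 0.02 m/s and angular speed of each of pepper_mill, spice_jar, salt_shaker, paste_pot below 0.2 rad/s and z of spice_jar in the frame of caddy between 0.009 and 0.0165 m and z of salt_shaker in the frame of caddy between 0.009 and 0.0165 m and z of paste_pot in the frame of caddy between 0.009 and 0.0165 m); the robot touches nothing.
It fails at once if one of the four seasonings is tipped over (more than 0.7 rad) (angle between any of pepper_mill, spice_jar, salt_shaker, paste_pot's own z axis and vertical above 0.7 rad).
It fails at once if the garlic, the glass or the lemon is moved by more than 25 mm (distance of any of garlic, glass, lemon from where it was at the start of the episode above 0.025 m).
It also fails if it takes over 106 s, if anything falls off the work surface, if the arm or the gripper's body presses on something with over 40 N, if the wrist force passes 120 N, or if a joint passes its speed limit or range.

### The arm

A 6-joint arm with a two-finger parallel gripper is mounted at the origin on a cart in front of the work surface, level with it; the furniture and walls round the work are solid. World frame = base frame: x ahead of the robot, y to its left, z up, the work surface at z = 0. Lengths are in m, angles in rad, forces in N, time in s.
With the tool pointing down it reaches from about 0.25 to 0.775 m from the base axis. Payload 4 kg.
Tool frame: the origin (TCP) lies on the centre line of the jaws, within the pads' length; the fingertips stand 25 mm ahead of it and the grasp point (between the pads) lies 6 mm ahead of it; z points along the fingers, y is the line along which they close (so a half turn about z gives the same grasp; the last joint's range is limited). The gripper opens to 94 mm and grips with 3 to 60 N. Pads are 16 mm wide; open, the fingers measure 119 mm over their backs; the gripper's body (75 mm by 177 mm) begins 78 mm behind the grasp point.
Start: joints at [-1.221, 0.087, 1.371, -0, 1.684, -0.103], TCP at [0.241, -0.495, 0.231] pointing down, gripper open.
Joint ranges: [-3.1, 3.1], [-0.76, 2.03], [0.27, 2.55], [-1.08, 4.22], [0.17, 2.65], [-2.57, 2.57]. Speed limits (rad/s): [2.79, 2.79, 3.14, 3.14, 3.14, 3.14].

### API

Orientations are given as [roll, pitch, yaw] about the fixed x, y, z axes, in that order (R = Rz(yaw) Ry(pitch) Rx(roll)).
In Python, from bench import sensors, optics, ticket gives the robot as it stands.
- The arm moves only by the tool send_rows, never from a script. Its argument "rows" is a list of rows, each a list of 6 numbers: the shift along the world's x, y, z in mm, then the turn, a rotation vector about the world's x, y, z in rad. In form: [[x, y, z, wx, wy, wz], ...]. A call has 1 to 8 rows; each row shifts and turns the commanded pose from where the row before left it; what a row does not reach is not made up. A row lasts 1/12 s, in which the tool goes at most 41.7 mm and 7.16 degrees, less where a joint would pass 70% of its speed; a pose out of reach is approached as far as the arm can. A call is refused whole if a number of a shift passes 41.7 or a number of a turn 0.125, either way. A call with a gripper value outside its range is refused whole. "grip" is the finger opening in mm, from 0 to 94, set as the call begins (left out, the last holds). The fingers move at their own pace and stop on an object; the grip force is fixed at half the most. Time passes only in rows, so rows that do not move let the fingers close. It gives the time, the measured TCP pose, the force, the opening and the grip force at its end, in the units of the state.
- sensors.get_obs(): the state, without advancing time (a new reading comes with each control period).
- optics.snapshot(name): name is "scene" or "top"; returns the picture (400x640x3 uint8, red, green, blue); there is no depth.
- optics.camera_model(name): a dict with "vertical_fov" (degrees; the focal length in pixels is half the picture's height over the tangent of half this angle, whatever the lens; pixels are square), "cx", "cy" (the principal point, pixels), "R" (3x3) and "t" (3): a world point X has camera coordinates R X + t. Camera axes: x right, y down, z forward; pixel columns grow to the right and rows downward; lengths in m; the calibration is good to about 2 mm. A picture is of the moment at which its call begins. camera_model takes no time and is no camera call.
- ticket.close_job(): hands the job in; it is judged then, once.
The state is a dict: "time": time; "joint_positions": joint angles; "qvel": joint speeds; "joint_torque": joint torques, N m; "tool_pos": TCP position; "ee_rot": TCP orientation; "wrist_force": force on the tool from outside, world axes, zero at the start; "wrist_torque": the same for the moment, N m; "width": finger opening in m; "finger_force": force on a finger pad.
Only numpy, scipy, OpenCV 4.12 (cv2) and the standard library are available. Lean on these libraries where they do the work, as an engineer would, in place of code of your own. Each camera call takes 0.05 s, during which the arm holds its last target. There are 200 camera calls.

## Working session

There is one attempt and no reset: what is moved stays moved. The work goes in short steps, Python scripts to look and compute and a tool call to move; the robot and the scene stay as the last step left them, time stands still between calls to the robot, and variables do not carry over. Pictures are saved under pics/ and viewed, at most 14 in all, crops included, and the job is handed in when it is done.

Besides the shell and the picture viewer there is one more tool, called after "Request:" as a command line: name --pt "numbers of a row" for each row, then --argument value for the rest. send_rows: Moves the arm, as the interface text tells. Its arguments: {"type":"object","properties":{"rows":{"type":"array"},"grip":{"type":"number"}},"required":["rows"]}

```bash
mkdir -p pics; cat > h.py <<'E'
import numpy as np, cv2
from bench import sensors, optics, ticket
def cam(n):
    m=optics.camera_model(n); f=200/np.tan(np.radians(m["vertical_fov"])/2)
    return f,m["cx"],m["cy"],np.array(m["R"]),np.array(m["t"])
def ray(n,u,v,z):
    f,cx,cy,R,t=cam(n); c=-R.T@t; d=R.T@np.array([(u-cx)/f,(v-cy)/f,1]); return c+d*(z-c[2])/d[2]
def proj(n,X):
    f,cx,cy,R,t=cam(n); p=R@np.array(X)+t; return cx+f*p[0]/p[2],cy+f*p[1]/p[2]
def snap(n,name):
    im=cv2.cvtColor(optics.snapshot(n),cv2.COLOR_RGB2BGR); cv2.imwrite(f"pics/{name}.png",im); return im
E
python3 - <<'E'
from h import *
for n in("scene","top"):
    snap(n,n+"0"); f,cx,cy,R,t=cam(n); print(n,f,cx,cy,(-R.T@t).round(3),R.round(3).tolist())
print(sensors.get_obs())
E
```

```text
scene 468.14446705339157 323.71530375284715 198.7452375524308 [-0.014  0.659  1.038] [[-0.726, -0.688, -0.001], [-0.52, 0.549, -0.654], [0.45, -0.474, -0.757]]
top 384.05778822855706 317.9977878873791 204.45735031518308 [0.365 0.007 1.055] [[0.01, -1.0, -0.003], [-0.978, -0.009, -0.209], [0.209, 0.005, -0.978]]
{'time': 0.1, 'joint_positions': array([-1.22110500e+00,  8.78943610e-02,  1.37206742e+00, -7.86573741e-06,
        1.68360267e+00, -1.03100566e-01]), 'qvel': array([ 0.00045794, -0.00022746, -0.00252291,  0.00175857,  0.00076549,
       -0.00062688]), 'joint_torque': array([ 2.61542620e-03, -3.41250694e+01, -3.03301907e+01,  7.20329373e-02,
        3.03868472e-02, -8.99103998e-05]), 'tool_pos': array([ 0.24045633, -0.4941688 ,  0.22943204]), 'ee_rot': array([-3.13963052e+00, -1.95157353e-04,  4.52790822e-01]), 'wrist_force': array([-1.14332952,  0.41708272,  0.3979812 ]), 'wrist_torque': array([-0.01103624,  0.00694561, -0.02141312]), 'finger_force': 0.0, 'width': 0.09412551795497387}
```

View pics/scene0.png

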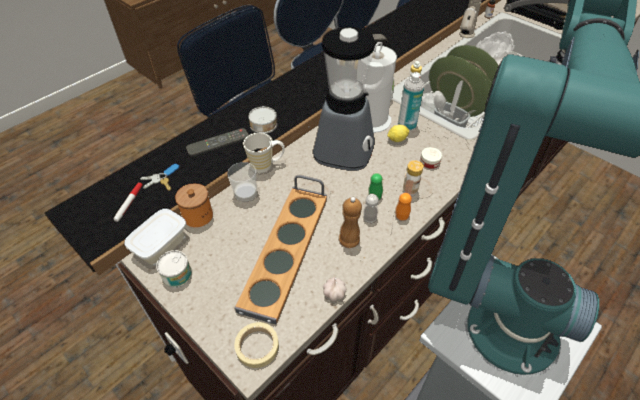

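View pics/top0.png

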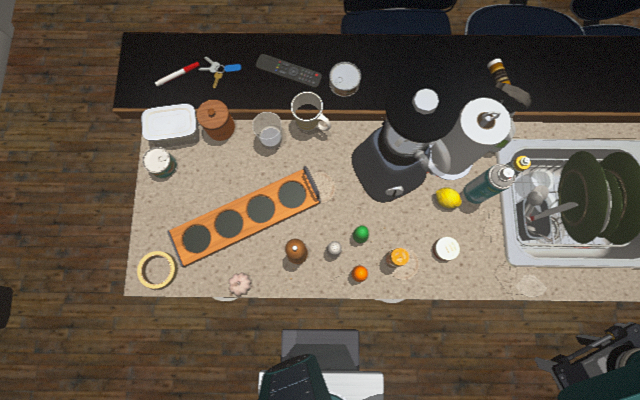

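Both views agree. The candidates, by top-view pixel:
- **Mill:** brown (296,250).
- **Salt:** grey (334,248). The green (361,234) and orange (360,273) ones are decoys.
- **Jar:** yellow cap (399,257).
- **Paste pot:** white lid (447,249). The tins at (159,162) and (345,78) are not it.
- **Caddy:** four wells from (197,239) to (292,194), with the handle at the right end (312,185).

Next I'll check these choices in one crop and measure.

```bash
python3 - <<'E'
from h import *
s=cv2.imread("pics/scene0.png"); t=cv2.imread("pics/top0.png")
a=cv2.resize(s[140:260,320:460],None,fx=4,fy=4,interpolation=cv2.INTER_CUBIC)[:,:400*2]
b=cv2.resize(t[220:290,275:475],None,fx=4,fy=4,interpolation=cv2.INTER_CUBIC)
o=np.zeros((600,800,3),np.uint8); a=cv2.resize(a,(373,320)); o[:320,:373]=a; o[320:]=b
cv2.imwrite("pics/c0.png",o)
# wells
g=t.max(axis=2); m=((g<75)).astype(np.uint8)
m[:, :165]=0; m[:,325:]=0; m[:170]=0; m[270:]=0
C,_=cv2.findContours(m,0,2)
for c in C:
    if cv2.contourArea(c)>150:
        e=cv2.fitEllipse(c); print("top",np.round(e[0],1),np.round(e[1],1),ray("top",*e[0],.013).round(4))
g=s.max(axis=2); m=((g<75)).astype(np.uint8); m[:,:235]=0;m[:,325:]=0;m[:190]=0;m[310:]=0
C,_=cv2.findContours(m,0,2)
for c in C:
    if cv2.contourArea(c)>150:
        e=cv2.fitEllipse(c); print("scene",np.round(e[0],1),np.round(e[1],1),ray("scene",*e[0],.013).round(4))
for k,(u,v,z) in dict(mill=(296,250,.165),salt=(334.5,248,.088),jar=(399,257,.107),pot=(447,249,.034),green=(361,233,.088),orange=(360,273,.088),garlic=(239,283,.03),lemon=(449,198,.03),glass=(268,130,.09)).items(): print(k,ray("top",u,v,z).round(4))
for k,(u,v,z) in dict(mill=(352,201,.165),salt=(371,199,.085),jar=(414,168,.107),pot=(431,155,.034)).items(): print("s",k,ray("scene",u,v,z).round(4))
E
```

```text
mill [0.4474 0.0609 0.165 ]
salt [ 0.4604 -0.0311  0.088 ]
jar [ 0.4381 -0.1884  0.107 ]
pot [ 0.4661 -0.3312  0.034 ]
green [ 0.4991 -0.0981  0.088 ]
orange [ 0.3992 -0.0944  0.088 ]
garlic [0.3722 0.2163 0.03  ]
lemon [ 0.6058 -0.3464  0.03  ]
glass [0.7744 0.1477 0.09  ]
s mill [0.4495 0.0695 0.165 ]
s salt [ 0.4596 -0.025   0.085 ]
s jar [ 0.4348 -0.1794  0.107 ]
s pot [ 0.4655 -0.3268  0.034 ]
```

View pics/c0.png

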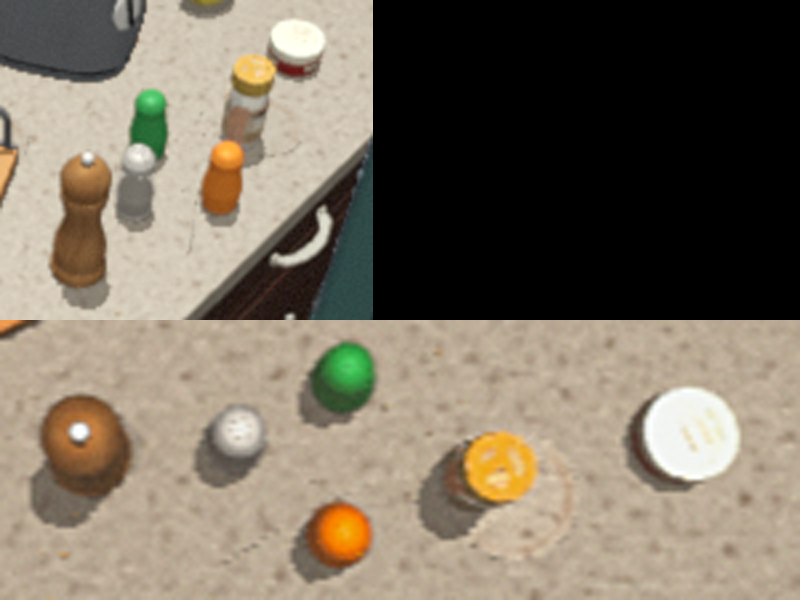

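The crop confirms the choices: brown mill with its nut at top (294.8,248), grey-dome salt at (334.8,248.5), yellow-cap jar at (400,256.7), and cream pot with red band at (447.5,248.7). The green and orange shakers are the decoys.

```bash
python3 - <<'E'
from h import *
for n,(x0,y0,x1,y1),sd in(("top",(165,165,325,270),[(197,239),(228,222),(261,208),(291,194)]),("scene",(235,175,330,320),[(265,293),(279,262),(291,234),(302,208)])):
    im=cv2.imread(f"pics/{n}0.png"); print(im[sd[0][1],sd[0][0]])
    P=[]
    for q in sd:
        m=np.zeros((402,642),np.uint8); cv2.floodFill(im.copy(),m,q,0,(14,)*3,(14,)*3,4|cv2.FLOODFILL_MASK_ONLY|cv2.FLOODFILL_FIXED_RANGE|(255<<8))
        C,_=cv2.findContours(m[1:-1,1:-1],0,2); c=max(C,key=cv2.contourArea); e=cv2.fitEllipse(cv2.convexHull(c)); p=ray(n,*e[0],.015); P.append(p[:2]); print(n,np.round(e[0],1),np.round(e[1],1),p.round(4))
    P=np.array(P); d=P[3]-P[0]; print("len",np.linalg.norm(d),"mean",P.mean(0).round(4),"yaw(dir)",np.arctan2(d[1],d[0]).round(4))
def tri(a,b):
    A=[];y=[]
    for n,(u,v) in(("top",a),("scene",b)):
        f,cx,cy,R,t=cam(n); d=R.T@np.array([(u-cx)/f,(v-cy)/f,1]);d/=np.linalg.norm(d);M=np.eye(3)-np.outer(d,d);A.append(M);y.append(M@(-R.T@t))
    return np.linalg.lstsq(np.vstack(A),np.hstack(y),rcond=None)[0].round(4)
print("mill",tri((294.8,248),(352.6,199.2)),ray("top",294.8,248,.168).round(4))
print("salt",tri((334.8,248.5),(372,200)),ray("top",334.8,248.5,.082).round(4))
print("jar",tri((400,256.7),(414.9,163.5)),ray("top",400,256.7,.107).round(4))
print("pot",tri((447.5,248.7),(431.3,155.5)),ray("top",447.5,248.7,.034).round(4))
E
```

```text
[74 80 78]
top [196.4 238.6] [25.4 27.7] [0.4894 0.3417 0.015 ]
top [228.5 223.6] [25.6 27.3] [0.5315 0.2567 0.015 ]
top [260.4 208.9] [25.4 26.6] [0.5735 0.171  0.015 ]
top [291.7 194.4] [25.2 26.2] [0.6155 0.0855 0.015 ]
len 0.28547441414307134 mean [0.5525 0.2138] yaw(dir) -1.1135
[ 96 104  95]
scene [264.4 293.1] [24.5 29.6] [0.489  0.3406 0.015 ]
scene [278.3 261.9] [22.2 27.8] [0.531  0.2552 0.015 ]
scene [290.8 233.4] [20.1 26.1] [0.5735 0.1695 0.015 ]
scene [302.2 207.7] [17.7 24.6] [0.6155 0.0841 0.015 ]
len 0.2859255918719292 mean [0.5522 0.2124] yaw(dir) -1.1128
mill [0.4522 0.0639 0.1648] [0.4517 0.0636 0.168 ]
salt [ 0.4608 -0.0323  0.0737] [ 0.4598 -0.0321  0.082 ]
jar [ 0.439  -0.1888  0.1148] [ 0.4389 -0.1909  0.107 ]
pot [ 0.4682 -0.3359  0.0237] [ 0.4669 -0.3326  0.034 ]
```

Request:
send_rows --pt "13 35 5 0 0 0.0985" --pt "13 35 5 0 0 0.0985" --pt "13 35 5 0 0 0.0985" --pt "13 35 5 0 0 0.0985" --pt "13 35 0 0 0 0.0985" --pt "13 35 0 0 0 0.0985" --pt "13 35 0 0 0 0.0985" --pt "13 35 0 0 0 0.0985" --grip 94

```text
time: 0.77
tool_pos: [0.3446, -0.2127, 0.2501]
ee_rot: [-3.141, -0.0, 1.245]
wrist_force: [-0.0, -0.0, 0.2]
width: 0.094
finger_force: 0.0
```

Request:
send_rows --pt "13 35 0 0 0 0.0985" --pt "13 35 0 0 0 0.0985" --pt "13 35 0 0 0 0.0985" --pt "13 35 0 0 0 0.0985" --pt "13 35 0 0 0 0.0985" --pt "13 35 0 0 0 0.0985" --pt "13 35 0 0 0 0.0985" --pt "0 0 0 0 0 0.0985"

```text
time: 1.43
tool_pos: [0.4363, 0.036, 0.2497]
ee_rot: [3.141, -0.003, 2.042]
wrist_force: [-1.5, -1.2, -0.2]
width: 0.094
finger_force: 0.0
```

Request:
send_rows --pt "0 0 0 0 0 0" --pt "0 0 0 0 0 0" --pt "0 0 0 0 0 0"

```text
time: 1.68
tool_pos: [0.4353, 0.0297, 0.2502]
ee_rot: [-3.141, 0.0, 2.026]
wrist_force: [-1.6, -0.6, 0.1]
width: 0.094
finger_force: 0.0
```

Request:
send_rows --pt "8.5 17 0 0 0 0" --pt "8.5 17 0 0 0 0" --pt "0 0 -25 0 0 0" --pt "0 0 -25 0 0 0" --pt "0 0 -25 0 0 0" --pt "0 0 -25 0 0 0" --pt "0 0 0 0 0 0" --pt "0 0 0 0 0 0"

```text
time: 2.35
tool_pos: [0.4516, 0.0632, 0.1495]
ee_rot: [-3.139, -0.001, 2.025]
wrist_force: [-0.6, 0.6, 1.0]
width: 0.0941
finger_force: 0.0
```

Request:
send_rows --pt "0 0 0 0 0 0" --pt "0 0 0 0 0 0" --pt "0 0 0 0 0 0" --pt "0 0 0 0 0 0" --pt "0 0 0 0 0 0" --pt "0 0 0 0 0 0" --pt "0 0 0 0 0 0" --pt "0 0 0 0 0 0" --grip 30

```text
time: 3.02
tool_pos: [0.4528, 0.0645, 0.1507]
ee_rot: [3.141, 0.0, 2.029]
wrist_force: [-0.4, 0.2, 0.7]
width: 0.0474
finger_force: 30.0
```

Request:
send_rows --pt "0 0 5 0 0 0" --pt "0 0 10 0 0 0" --pt "0 0 15 0 0 0" --pt "0 0 20 0 0 0" --pt "0 0 20 0 0 0" --pt "0 0 10 0 0 0" --pt "10 1 0 0 0 0" --pt "17 3 0 0 0 0"

```text
time: 3.68
tool_pos: [0.4799, 0.0683, 0.2315]
ee_rot: [3.14, 0.001, 2.029]
wrist_force: [0.3, 0.8, -2.4]
width: 0.0471
finger_force: 30.0
```

Request:
send_rows --pt "24 3 0 0 0 0" --pt "24 3 0 0 0 0" --pt "24 3 0 0 0 0" --pt "24 3 0 0 0 0" --pt "20 3 0 0 0 0" --pt "12 1 0 0 0 0" --pt "8 1 0 0 0 0" --pt "0 0 0 0 0 0"

```text
time: 4.35
tool_pos: [0.6166, 0.0855, 0.228]
ee_rot: [-3.139, -0.001, 2.029]
wrist_force: [0.1, -0.1, -2.3]
width: 0.0471
finger_force: 30.0
```

Request:
send_rows --pt "0 0 -5 0 0 0" --pt "0 0 -10 0 0 0" --pt "0 0 -15 0 0 0" --pt "0 0 -12 0 0 0" --pt "0 0 -8 0 0 0" --pt "0 0 0 0 0 0" --pt "0 0 0 0 0 0" --pt "0 0 0 0 0 0"

```text
time: 5.02
tool_pos: [0.6158, 0.0854, 0.1812]
ee_rot: [3.14, 0.0, 2.029]
wrist_force: [-0.3, 1.6, -1.0]
width: 0.0472
finger_force: 30.0
```

```bash
python3 - <<'E'
from h import *
a=snap("top","t1")[150:270,160:360]; b=snap("scene","s1")[150:320,200:440]
o=np.zeros((590,800,3),np.uint8); o[:240,:400]=cv2.resize(a,None,fx=2,fy=2); o[250:590,:480]=cv2.resize(b,None,fx=2,fy=2)
cv2.imwrite("pics/c1.png",o)
E
```

```text
(no output)
```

View pics/c1.png

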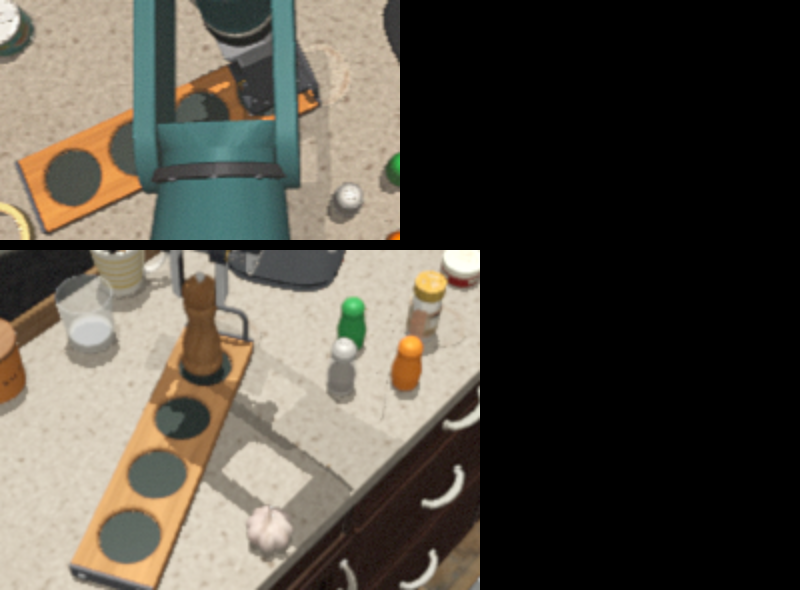

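The scene crop shows the mill hanging upright over the handle-end well (foot near crop (203,360)), with everything else untouched. I'll lower it and release.

Request:
send_rows --pt "0 0 -5 0 0 0" --pt "0 0 -5 0 0 0" --pt "0 0 -4 0 0 0" --pt "0 0 -2 0 0 0" --pt "0 0 -1 0 0 0" --pt "0 0 0 0 0 0" --pt "0 0 0 0 0 0"

```text
time: 5.7
tool_pos: [0.6155, 0.0853, 0.1637]
ee_rot: [-3.141, 0.0, 2.029]
wrist_force: [-0.7, -1.1, -0.1]
width: 0.0472
finger_force: 30.0
```

Request:
send_rows --pt "0 0 0 0 0 0" --pt "0 0 0 0 0 0" --pt "0 0 0 0 0 0" --pt "0 0 0 0 0 0" --pt "0 0 0 0 0 0" --pt "0 0 0 0 0 0" --pt "0 0 0 0 0 0" --grip 94

```text
time: 6.28
tool_pos: [0.6157, 0.0854, 0.1635]
ee_rot: [3.141, 0.0, 2.029]
wrist_force: [0.3, 0.5, -0.7]
width: 0.0902
finger_force: 0.0
```

Request:
send_rows --pt "0 0 10 0 0 0" --pt "0 0 20 0 0 0" --pt "0 0 25 0 0 0" --pt "0 0 25 0 0 0" --pt "-20 -10 10 0 0 0" --pt "-30 -20 0 0 0 0" --pt "-30 -20 0 0 0 0" --pt "-30 -22 0 0 0 0"

```text
time: 6.95
tool_pos: [0.5047, 0.0131, 0.2546]
ee_rot: [3.14, 0.001, 2.03]
wrist_force: [0.4, -0.5, 0.5]
width: 0.0939
finger_force: 0.0
```

Request:
send_rows --pt "-22 -32 0 0 0 0" --pt "-18 -34 0 0 0 0" --pt "-13 -34 0 0 0 0" --pt "-12 -34 0 0 0 0" --pt "0 -34 0 0 0 0" --pt "0 -25 0 0 0 0" --pt "0 0 0 0 0 0" --pt "0 0 0 0 0 0"

```text
time: 7.62
tool_pos: [0.4405, -0.1805, 0.2541]
ee_rot: [3.141, 0.0, 2.026]
wrist_force: [-0.3, 0.3, 0.4]
width: 0.0938
finger_force: 0.0
```

```bash
python3 - <<'E'
from h import *
a=snap("top","t2")[150:290,160:460]; b=snap("scene","s2")[130:320,200:460]
o=np.zeros((600,800,3),np.uint8); o[:280,:600]=cv2.resize(a,None,fx=2,fy=2); o[290:290+304,:416]=cv2.resize(b,None,fx=1.6,fy=1.6)
cv2.imwrite("pics/c2.png",o); print(sensors.get_obs()["tool_pos"])
E
```

```text
[ 0.44073106 -0.1789486   0.25402061]
```

View pics/c2.png

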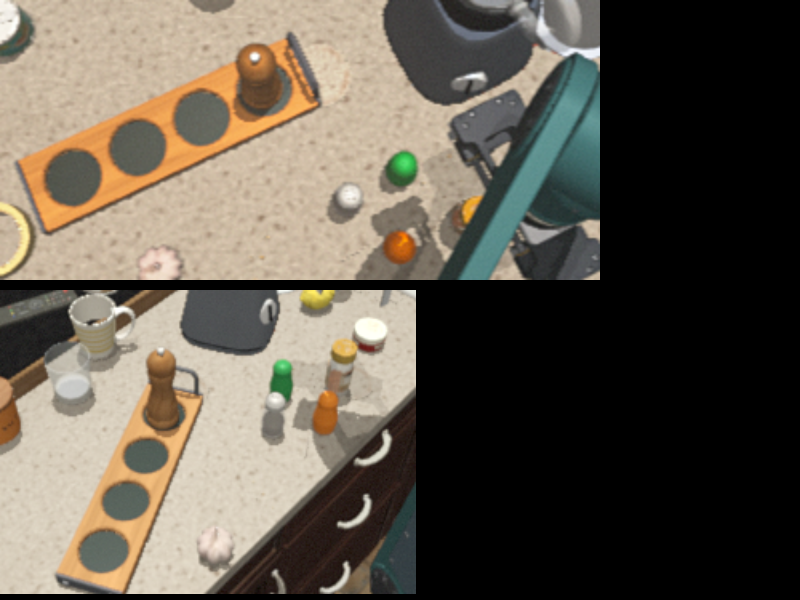

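The mill stands upright in the handle-end well, with its nut at (254,57) in the top crop. The jar is next.

Request:
send_rows --pt "-2 -11 0 0 0 0" --pt "0 0 -25 0 0 0" --pt "0 0 -30 0 0 0" --pt "0 0 -30 0 0 0" --pt "0 0 -30 0 0 0" --pt "0 0 -30 0 0 0" --pt "0 0 -20 0 0 0" --pt "0 0 -9 0 0 0"

```text
time: 8.38
tool_pos: [0.4368, -0.1889, 0.0761]
ee_rot: [-3.138, -0.005, 2.031]
wrist_force: [-0.2, -0.4, 0.1]
width: 0.0937
finger_force: 0.0
```

Request:
send_rows --pt "0 0 0 0 0 0" --pt "0 0 0 0 0 0" --pt "0 0 0 0 0 0" --pt "0 0 0 0 0 0" --pt "0 0 0 0 0 0" --pt "0 0 0 0 0 0" --pt "0 0 0 0 0 0" --pt "0 0 0 0 0 0" --grip 30

```text
time: 9.05
tool_pos: [0.4388, -0.1907, 0.0799]
ee_rot: [3.141, 0.001, 2.029]
wrist_force: [0.0, -0.2, -0.9]
width: 0.0442
finger_force: 28.0
```

Request:
send_rows --pt "0 0 8 0 0 0" --pt "0 0 17 0 0 0" --pt "0 0 25 0 0 0" --pt "0 0 30 0 0 0" --pt "0 0 30 0 0 0" --pt "0 10 20 0 0 0" --pt "0 20 0 0 0 0" --pt "0 35 0 0 0 0"

```text
time: 9.72
tool_pos: [0.4395, -0.1273, 0.212]
ee_rot: [3.139, 0.004, 2.025]
wrist_force: [1.3, 0.3, -0.8]
width: 0.0442
finger_force: 30.0
```

Request:
send_rows --pt "0 35 0 0 0 0" --pt "0 35 0 0 0 0" --pt "0 35 0 0 0 0" --pt "0 35 0 0 0 0" --pt "0 35 0 0 0 0" --pt "5 35 0 0 0 0" --pt "10 33 0 0 0 0" --pt "15 28 0 0 0 0"

```text
time: 10.38
tool_pos: [0.4678, 0.1478, 0.2103]
ee_rot: [3.141, -0.0, 2.03]
wrist_force: [0.4, -0.7, -0.4]
width: 0.0445
finger_force: 30.0
```

Request:
send_rows --pt "22 15 0 0 0 0" --pt "28 5 0 0 0 0" --pt "28 0 0 0 0 0" --pt "18 0 0 0 0 0" --pt "8 0 0 0 0 0" --pt "0 0 0 0 0 0" --pt "0 0 0 0 0 0" --pt "0 0 0 0 0 0"

```text
time: 11.05
tool_pos: [0.5717, 0.1653, 0.2098]
ee_rot: [-3.141, -0.0, 2.029]
wrist_force: [-0.1, 0.3, -0.2]
width: 0.0443
finger_force: 30.0
```

Request:
send_rows --pt "2 4.5 0 0 0 0" --pt "0 0 -10 0 0 0" --pt "0 0 -20 0 0 0" --pt "0 0 -25 0 0 0" --pt "0 0 -20 0 0 0" --pt "0 0 -15 0 0 0" --pt "0 0 -10 0 0 0" --pt "0 0 0 0 0 0"

```text
time: 11.72
tool_pos: [0.5723, 0.1697, 0.1062]
ee_rot: [-3.136, -0.002, 2.029]
wrist_force: [-0.9, 1.2, -0.9]
width: 0.0442
finger_force: 30.0
```

Request:
send_rows --pt "0 0 -5 0 0 0" --pt "0 0 -5 0 0 0" --pt "0 0 -4 0 0 0" --pt "0 0 -2 0 0 0" --pt "0 0 -1 0 0 0" --pt "0 0 0 0 0 0" --pt "0 0 0 0 0 0"

```text
time: 12.3
tool_pos: [0.5749, 0.17, 0.0929]
ee_rot: [3.141, 0.0, 2.029]
wrist_force: [-0.2, -0.1, 0.0]
width: 0.0443
finger_force: 30.0
```

Request:
send_rows --pt "0 0 0 0 0 0" --pt "0 0 0 0 0 0" --pt "0 0 0 0 0 0" --pt "0 0 0 0 0 0" --pt "0 0 0 0 0 0" --pt "0 0 0 0 0 0" --pt "0 0 10 0 0 0" --pt "0 0 20 0 0 0" --grip 94

```text
time: 12.97
tool_pos: [0.5727, 0.1695, 0.1201]
ee_rot: [-3.135, -0.002, 2.029]
wrist_force: [-0.2, 0.2, 0.2]
width: 0.0924
finger_force: 0.0
```

Request:
send_rows --pt "0 0 30 0 0 0" --pt "0 0 30 0 0 0" --pt "0 0 20 0 0 0" --pt "-25 0 7 0 0 0" --pt "-35 0 0 0 0 0" --pt "-30 -15 0 0 0 0" --pt "-25 -27 0 0 0 0" --pt "0 -35 0 0 0 0" --grip 68

```text
time: 13.63
tool_pos: [0.4559, 0.0941, 0.2107]
ee_rot: [3.141, -0.001, 2.034]
wrist_force: [1.3, 0.2, 0.5]
width: 0.068
finger_force: 0.0
```

Request:
send_rows --pt "0 -35 0 0 0 0" --pt "0 -35 0 0 0 0" --pt "0 -30 0 0 0 0" --pt "0 -20 0 0 0 0" --pt "0 -5 0 0 0 0" --pt "0 0 0 0 0 0" --pt "0 0 0 0 0 0" --pt "0 0 0 0 0 0"

```text
time: 14.3
tool_pos: [0.4597, -0.031, 0.2098]
ee_rot: [3.141, -0.0, 2.03]
wrist_force: [0.4, 0.2, 0.4]
width: 0.0682
finger_force: 0.0
```

```bash
python3 - <<'E'
from h import *
a=snap("top","t3")[150:290,160:460]; b=snap("scene","s3")[130:320,200:460]
o=np.zeros((600,800,3),np.uint8); o[:280,:600]=cv2.resize(a,None,fx=2,fy=2); o[290:290+304,:416]=cv2.resize(b,None,fx=1.6,fy=1.6)
cv2.imwrite("pics/c3.png",o); print(sensors.get_obs()["tool_pos"])
E
```

```text
[ 0.45969145 -0.03090202  0.20959866]
```

View pics/c3.png

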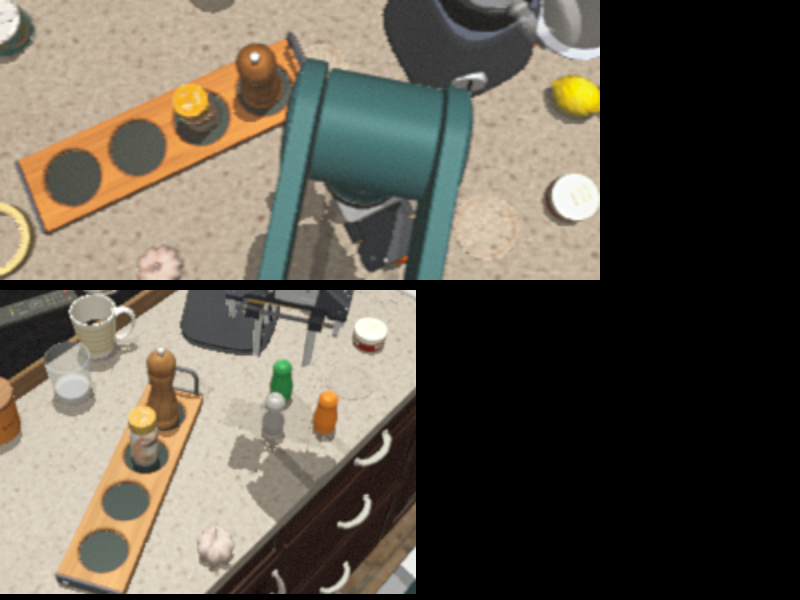

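The jar stands in the second well, with its cap at (193,100) in the top crop. The salt is still in place under the hand.

Request:
send_rows --pt "0 -1 -20 0 0 0" --pt "0 0 -30 0 0 0" --pt "0 0 -30 0 0 0" --pt "0 0 -25 0 0 0" --pt "0 0 -20 0 0 0" --pt "0 0 -15 0 0 0" --pt "0 0 -10 0 0 0" --pt "0 0 -4 0 0 0"

```text
time: 15.07
tool_pos: [0.4586, -0.0321, 0.0538]
ee_rot: [-3.139, -0.002, 2.03]
wrist_force: [0.7, 0.9, -0.8]
width: 0.0678
finger_force: 0.0
```

Request:
send_rows --pt "0 0 0 0 0 0" --pt "0 0 0 0 0 0" --pt "0 0 0 0 0 0" --pt "0 0 0 0 0 0" --pt "0 0 0 0 0 0" --pt "0 0 0 0 0 0" --pt "0 0 0 0 0 0" --pt "0 0 0 0 0 0" --grip 25

```text
time: 15.73
tool_pos: [0.4608, -0.0331, 0.0567]
ee_rot: [3.139, 0.001, 2.029]
wrist_force: [1.9, 2.3, 4.0]
width: 0.0395
finger_force: 30.0
```

Request:
send_rows --pt "0 0 8 0 0 0" --pt "0 0 17 0 0 0" --pt "0 0 25 0 0 0" --pt "0 0 25 0 0 0" --pt "0 10 20 0 0 0" --pt "0 20 5 0 0 0" --pt "0 33 0 0 0 0" --pt "0 35 0 0 0 0"

```text
time: 16.4
tool_pos: [0.4592, 0.0648, 0.156]
ee_rot: [-3.141, 0.001, 2.026]
wrist_force: [1.4, 0.3, -1.9]
width: 0.0398
finger_force: 29.6
```

Request:
send_rows --pt "0 35 0 0 0 0" --pt "0 35 0 0 0 0" --pt "0 35 0 0 0 0" --pt "0 35 0 0 0 0" --pt "10 30 0 0 0 0" --pt "20 18 0 0 0 0" --pt "20 5 0 0 0 0" --pt "15 0 0 0 0 0"

```text
time: 17.07
tool_pos: [0.5246, 0.2592, 0.1544]
ee_rot: [-3.139, 0.0, 2.032]
wrist_force: [-0.3, -0.3, -1.4]
width: 0.0398
finger_force: 29.6
```

Request:
send_rows --pt "5 0 0 0 0 0" --pt "0 0 0 0 0 0" --pt "0 0 0 0 0 0" --pt "0 0 0 0 0 0"

```text
time: 17.4
tool_pos: [0.5287, 0.2574, 0.1553]
ee_rot: [-3.14, -0.0, 2.028]
wrist_force: [-0.1, 1.0, -1.1]
width: 0.0397
finger_force: 29.6
```

```bash
python3 - <<'E'
from h import *
b=snap("scene","s4")[130:320,200:460]
cv2.imwrite("pics/c4.png",cv2.resize(b,None,fx=2.5,fy=2.5)); print(sensors.get_obs()["tool_pos"])
E
```

```text
[0.52876922 0.25745673 0.15554615]
```

View pics/c4.png

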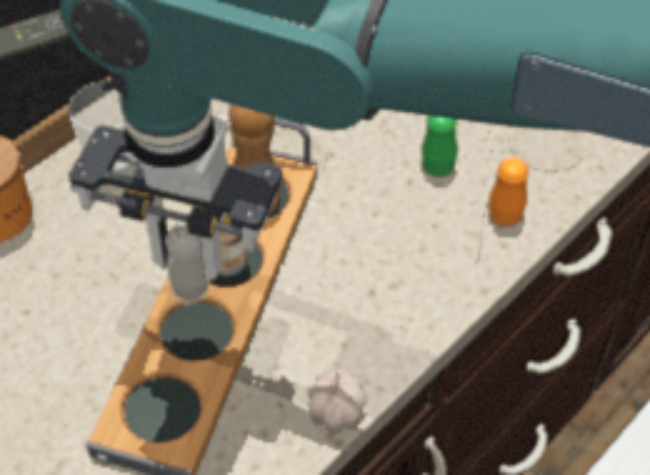

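The salt hangs upright between the fingers at crop (188,270), over the third well (195,328). Lowering it now.

Request:
send_rows --pt "2 -2 0 0 0 0" --pt "0 0 -10 0 0 0" --pt "0 0 -20 0 0 0" --pt "0 0 -20 0 0 0" --pt "0 0 -12 0 0 0" --pt "0 0 -8 0 0 0" --pt "0 0 0 0 0 0" --pt "0 0 0 0 0 0"

```text
time: 18.12
tool_pos: [0.5315, 0.2559, 0.0854]
ee_rot: [-3.141, -0.0, 2.029]
wrist_force: [0.6, 0.0, -0.5]
width: 0.0395
finger_force: 29.6
```

Request:
send_rows --pt "0 0 -5 0 0 0" --pt "0 0 -5 0 0 0" --pt "0 0 -3 0 0 0" --pt "0 0 -2 0 0 0" --pt "0 0 0 0 0 0" --pt "0 0 0 0 0 0" --pt "0 0 0 0 0 0"

```text
time: 18.7
tool_pos: [0.5318, 0.256, 0.0707]
ee_rot: [3.141, 0.0, 2.029]
wrist_force: [0.2, -0.2, -0.3]
width: 0.0394
finger_force: 29.6
```

Request:
send_rows --pt "0 0 -1 0 0 0" --pt "0 0 0 0 0 0" --pt "0 0 0 0 0 0"

```text
time: 18.95
tool_pos: [0.5319, 0.256, 0.0698]
ee_rot: [3.141, 0.0, 2.029]
wrist_force: [-0.2, 0.4, 0.1]
width: 0.0391
finger_force: 29.6
```

Request:
send_rows --pt "0 0 0 0 0 0" --pt "0 0 0 0 0 0" --pt "0 0 0 0 0 0" --pt "0 0 0 0 0 0" --pt "0 0 0 0 0 0" --pt "0 0 0 0 0 0" --pt "0 0 10 0 0 0" --pt "0 0 20 0 0 0" --grip 85

```text
time: 19.62
tool_pos: [0.5297, 0.2551, 0.0972]
ee_rot: [-3.135, -0.001, 2.029]
wrist_force: [0.4, -1.5, 0.5]
width: 0.0846
finger_force: 0.0
```

Request:
send_rows --pt "0 0 30 0 0 0" --pt "0 0 30 0 0 0" --pt "-20 0 30 0 0 0" --pt "-30 -10 10 0 0 0" --pt "-25 -25 0 0 0 0" --pt "-15 -35 0 0 0 0" --pt "0 -38 0 0 0 0" --pt "0 -38 0 0 0 0"

```text
time: 20.28
tool_pos: [0.4406, 0.1091, 0.2009]
ee_rot: [3.139, 0.001, 2.031]
wrist_force: [0.7, -0.1, -0.1]
width: 0.0848
finger_force: 0.0
```

Request:
send_rows --pt "0 -38 0 0 0 0" --pt "0 -38 0 0 0 0" --pt "0 -38 0 0 0 0" --pt "0 -38 0 0 0 0" --pt "0 -38 0 0 0 0" --pt "5 -38 0 0 0 0" --pt "5 -38 0 0 0 0" --pt "5 -38 0 0 0 0"

```text
time: 20.95
tool_pos: [0.4565, -0.1961, 0.2008]
ee_rot: [3.14, 0.001, 2.028]
wrist_force: [1.0, 0.2, 0.4]
width: 0.085
finger_force: 0.0
```

Request:
send_rows --pt "5 -38 0 0 0 0" --pt "0 -35 0 0 0 0" --pt "0 -20 0 0 0 0" --pt "0 0 0 0 0 0" --pt "0 0 0 0 0 0" --pt "0 0 0 0 0 0" --grip 94

```text
time: 21.45
tool_pos: [0.4617, -0.2864, 0.2]
ee_rot: [3.141, -0.0, 2.029]
wrist_force: [0.3, 0.6, -0.3]
width: 0.094
finger_force: 0.0
```

```bash
python3 - <<'E'
from h import *
a=snap("top","t5")[150:290,160:480]; b=snap("scene","s5")[110:300,200:460]
o=np.zeros((600,800,3),np.uint8); o[:280,:640]=cv2.resize(a,None,fx=2,fy=2); o[290:290+304,:416]=cv2.resize(b,None,fx=1.6,fy=1.6)
cv2.imwrite("pics/c5.png",o); print(sensors.get_obs()["tool_pos"])
E
```

```text
[ 0.46182466 -0.2858074   0.20002724]
```

View pics/c5.png

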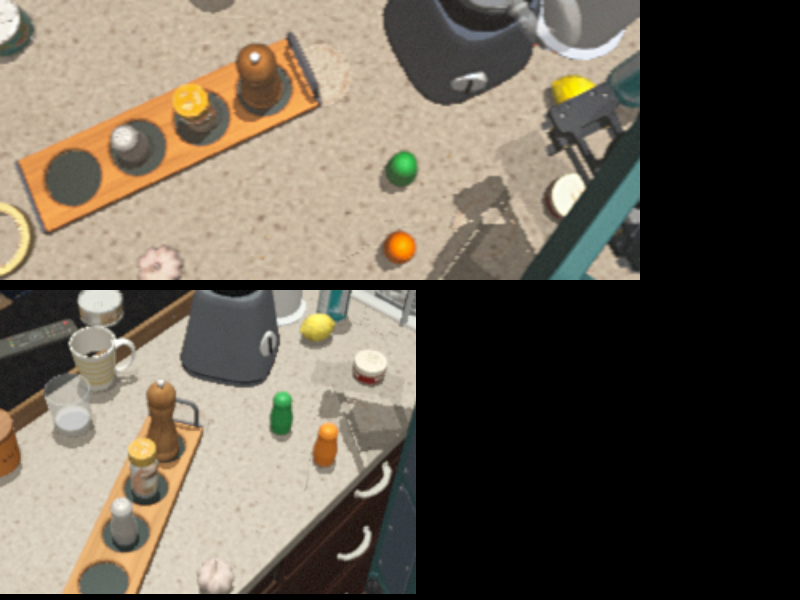

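The salt is in the third well, upright at (125,140) in the top crop. The pot is still in place.

Request:
send_rows --pt "3 -25 0 0 0 0" --pt "2 -22 0 0 0 0" --pt "0 0 -25 0 0 0" --pt "0 0 -30 0 0 0" --pt "0 0 -30 0 0 0" --pt "0 0 -20 0 0 0" --pt "0 0 0 0 0 0" --pt "0 0 0 0 0 0"

```text
time: 22.22
tool_pos: [0.4664, -0.3325, 0.0938]
ee_rot: [-3.141, -0.002, 2.03]
wrist_force: [1.5, -0.3, 1.5]
width: 0.094
finger_force: 0.0
```

Request:
send_rows --pt "0 0 -20 0 0 0" --pt "0 0 -18 0 0 0" --pt "0 0 -12 0 0 0" --pt "0 0 -6 0 0 0" --pt "0 0 0 0 0 0" --pt "0 0 0 0 0 0"

```text
time: 22.72
tool_pos: [0.4672, -0.3344, 0.0397]
ee_rot: [3.141, 0.002, 2.029]
wrist_force: [-0.5, 0.1, -0.2]
width: 0.0944
finger_force: 0.0
```

Request:
send_rows --pt "0 0 0 0 0 0" --pt "0 0 0 0 0 0" --pt "0 0 0 0 0 0" --pt "0 0 0 0 0 0" --pt "0 0 0 0 0 0" --pt "0 0 0 0 0 0" --pt "0 0 0 0 0 0" --pt "0 0 0 0 0 0" --grip 45

```text
time: 23.38
tool_pos: [0.4671, -0.3342, 0.039]
ee_rot: [3.141, 0.001, 2.029]
wrist_force: [0.3, 0.7, 1.8]
width: 0.0624
finger_force: 30.0
```

Request:
send_rows --pt "0 0 8 0 0 0" --pt "0 0 17 0 0 0" --pt "0 0 25 0 0 0" --pt "0 0 30 0 0 0" --pt "0 0 30 0 0 0" --pt "-5 10 20 0 0 0" --pt "-5 20 0 0 0 0" --pt "-5 30 0 0 0 0"

```text
time: 24.05
tool_pos: [0.4518, -0.2758, 0.1707]
ee_rot: [3.141, 0.004, 2.026]
wrist_force: [-0.1, 0.1, -1.0]
width: 0.0625
finger_force: 30.0
```

Request:
send_rows --pt "-5 36 0 0 0 0" --pt "0 36 0 0 0 0" --pt "0 36 0 0 0 0" --pt "0 36 0 0 0 0" --pt "0 36 0 0 0 0" --pt "0 36 0 0 0 0" --pt "0 36 0 0 0 0" --pt "0 36 0 0 0 0"

```text
time: 24.72
tool_pos: [0.4458, 0.0153, 0.1687]
ee_rot: [-3.141, 0.0, 2.028]
wrist_force: [0.8, 0.0, -0.1]
width: 0.0625
finger_force: 30.0
```

Request:
send_rows --pt "0 36 0 0 0 0" --pt "0 36 0 0 0 0" --pt "0 36 0 0 0 0" --pt "5 36 0 0 0 0" --pt "5 36 0 0 0 0" --pt "8 36 0 0 0 0" --pt "8 36 0 0 0 0" --pt "8 30 0 0 0 0"

```text
time: 25.38
tool_pos: [0.4802, 0.2981, 0.1684]
ee_rot: [-3.141, 0.0, 2.03]
wrist_force: [0.7, -0.1, -1.0]
width: 0.0624
finger_force: 30.0
```

Request:
send_rows --pt "0 0 0 0 0 0" --pt "0 0 0 0 0 0" --pt "0 0 0 0 0 0"

```text
time: 25.63
tool_pos: [0.4802, 0.295, 0.1681]
ee_rot: [-3.14, 0.001, 2.029]
wrist_force: [-0.2, -1.1, -0.7]
width: 0.0622
finger_force: 30.0
```

Request:
send_rows --pt "4 20 0 0 0 0" --pt "3 16 0 0 0 0" --pt "2 10 0 0 0 0" --pt "0 0 -15 0 0 0" --pt "0 0 -25 0 0 0" --pt "0 0 -25 0 0 0" --pt "0 0 -20 0 0 0" --pt "0 0 -10 0 0 0"

```text
time: 26.3
tool_pos: [0.4881, 0.3395, 0.0704]
ee_rot: [-3.136, 0.001, 2.027]
wrist_force: [-0.3, -0.5, -1.1]
width: 0.0624
finger_force: 30.0
```

Request:
send_rows --pt "0 0 0 0 0 0" --pt "0 0 0 0 0 0"

```text
time: 26.47
tool_pos: [0.4897, 0.3412, 0.0738]
ee_rot: [-3.141, 0.0, 2.028]
wrist_force: [0.1, -0.1, -1.6]
width: 0.0622
finger_force: 30.0
```

Request:
send_rows --pt "0 0 -6 0 0 0" --pt "0 0 -6 0 0 0" --pt "0 0 -5 0 0 0" --pt "0 0 -3 0 0 0" --pt "0 0 -1.5 0 0 0" --pt "0 0 0 0 0 0" --pt "0 0 0 0 0 0" --pt "0 0 0 0 0 0"

```text
time: 27.13
tool_pos: [0.4897, 0.342, 0.0521]
ee_rot: [3.141, -0.0, 2.029]
wrist_force: [0.1, -0.8, -0.9]
width: 0.0626
finger_force: 30.0
```

Request:
send_rows --pt "0 0 -0.5 0 0 0" --pt "0 0 0 0 0 0" --pt "0 0 0 0 0 0" --pt "0 0 0 0 0 0" --pt "0 0 0 0 0 0" --pt "0 0 0 0 0 0" --pt "0 0 0 0 0 0" --grip 94

```text
time: 27.72
tool_pos: [0.4897, 0.3419, 0.0516]
ee_rot: [3.141, 0.0, 2.029]
wrist_force: [0.4, 0.2, 0.2]
width: 0.0938
finger_force: 0.0
```

Request:
send_rows --pt "0 0 10 0 0 0" --pt "0 0 20 0 0 0" --pt "0 0 30 0 0 0" --pt "0 0 30 0 0 0" --pt "0 0 30 0 0 0" --pt "0 -10 30 0 0 0" --pt "-15 -25 0 0 0 0" --pt "-20 -30 0 0 0 0"

```text
time: 28.38
tool_pos: [0.4564, 0.2777, 0.2053]
ee_rot: [3.134, 0.0, 2.03]
wrist_force: [0.2, -0.3, 0.4]
width: 0.094
finger_force: 0.0
```

Request:
send_rows --pt "-5 -36 0 0 0 0" --pt "-5 -36 0 0 0 0" --pt "0 -36 0 0 0 0" --pt "0 -36 0 0 0 0" --pt "0 -36 0 0 0 0" --pt "0 -36 0 0 0 0" --pt "0 -36 0 0 0 0" --pt "0 -36 0 0 0 0"

```text
time: 29.05
tool_pos: [0.4443, -0.0127, 0.2027]
ee_rot: [3.14, 0.001, 2.029]
wrist_force: [0.7, 0.4, 0.5]
width: 0.0941
finger_force: 0.0
```

Request:
send_rows --pt "0 -36 0 0 0 0" --pt "0 -36 0 0 0 0" --pt "0 -36 0 0 0 0" --pt "0 -20 0 0 0 0" --pt "0 0 0 0 0 0" --pt "0 0 0 0 0 0"

```text
time: 29.55
tool_pos: [0.4445, -0.1398, 0.2021]
ee_rot: [3.141, -0.0, 2.026]
wrist_force: [-0.1, 0.1, -0.3]
width: 0.0943
finger_force: 0.0
```

```bash
python3 - <<'E'
from h import *
a=snap("top","t6")[110:290,140:480]; b=snap("scene","s6")[110:320,200:460]
o=np.zeros((600,800,3),np.uint8); o[:270,:510]=cv2.resize(a,None,fx=1.5,fy=1.5); o[275:275+315,:390]=cv2.resize(b,None,fx=1.5,fy=1.5)
o[275:600,400:]=cv2.resize(cv2.imread("pics/t6.png")[170:275,160:325],(400,255))[0:325] if 0 else cv2.copyMakeBorder(cv2.resize(cv2.imread("pics/t6.png")[170:275,160:325],(400,255)),0,70,0,0,0)
cv2.imwrite("pics/c6.png",o)
for n,X in dict(mill=(.6155,.085,.183),jar=(.5735,.170,.120),salt=(.531,.256,.103),pot=(.489,.341,.047)).items():
    print(n,"expected top/scene px",np.round(proj("top",X),1),np.round(proj("scene",X),1))
im=cv2.imread("pics/t6.png");hsv=cv2.cvtColor(im,cv2.COLOR_BGR2HSV)
for nm,(x,y),lo,hi in(("pot",(196,238),(0,0,170),(179,90,255)),("jar",(256,200),(17,150,180),(30,255,255)),("salt",(222,218),(0,0,120),(179,50,255))):
    m=cv2.inRange(hsv,lo,hi);k=np.zeros_like(m);cv2.circle(k,(x,y),16,255,-1);m&=k
    C,_=cv2.findContours(m,0,2);c=max(C,key=cv2.contourArea);print(nm,np.round(cv2.minEnclosingCircle(c),1) if 0 else cv2.minEnclosingCircle(c))
E
```

```text
mill expected top/scene px [286.9 177.7] [299.7 166. ]
jar expected top/scene px [254.5 200.6] [288.4 208.8]
salt expected top/scene px [220.7 218.2] [275.4 242.2]
pot expected top/scene px [192.8 237.3] [263.1 286.5]
pot ((192.0, 237.0), 12.206655502319336)
jar ((254.5, 199.0), 9.013978004455566)
salt ((222.5, 219.5), 7.382511615753174)
```

View pics/c6.png

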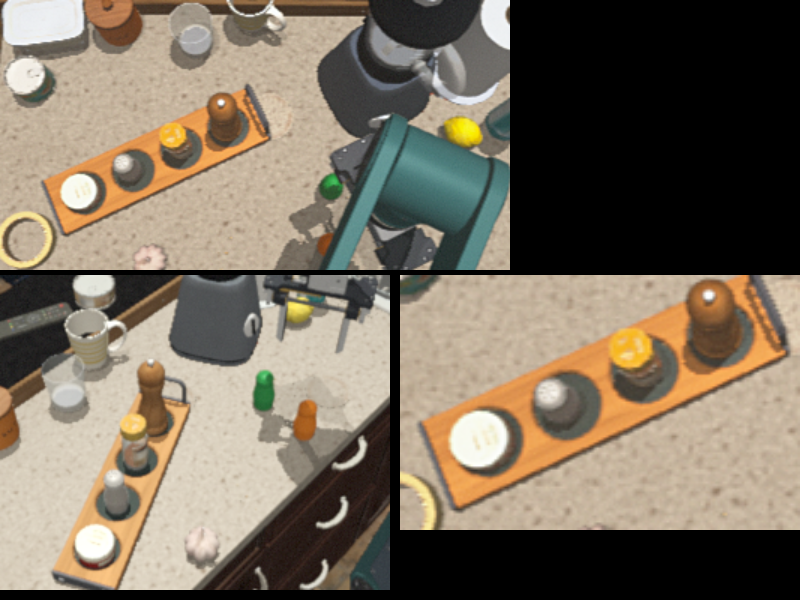

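All four stand in their wells in the right order from the handle, within about 2 px of the expected tops. The garlic, glass and lemon haven't moved, and the hand is clear. Handing in.

```bash
python3 -c "
from bench import ticket
print(ticket.close_job())"
```

```text
the job is handed in; nothing more can be done
None
```

I put the pepper mill, spice jar, salt shaker and paste pot upright in the caddy wells in that order from the loop handle, left the garlic, glass and lemon alone, and handed the job in at about 30 s; no verdict came back.

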